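# Proof-pull the strap post with the pull gauge

### The arm

A 6-joint arm with a two-finger parallel gripper is mounted at the origin on the work surface. World frame = base frame: x ahead of the robot, y to its left, z up, the work surface at z = 0. Lengths are in mm, angles in rad, forces in N, time in s.
With the tool pointing down it reaches from about 275 to 750 mm from the base axis. Payload 10.2 kg.
Tool frame: the origin (TCP) lies on the centre line of the jaws, within the pads' length; the fingertips stand 8 mm ahead of it and the grasp point (between the pads) lies 11 mm behind it; x points along the fingers, y is the direction in which the jaws open and shut, and the axes are right-handed (so a half turn about x gives the same grasp; the last joint's range is limited). The gripper opens to 85 mm and grips with 20 to 120 N. Pads are 22 mm wide; open, the fingers measure 114 mm over their backs; the gripper's body (76 mm by 85 mm) begins 54 mm behind the grasp point. The pads swing forward as they close: fully open they stand 13 mm farther back than shut.
Start: joints at [0.996, 0.313, 1.498, -0, 1.331, -0.223], TCP at [180.922, 492.847, 239.294] pointing down, gripper open.
Joint ranges: [-2.94, 2.94], [-0.97, 2.17], [0.19, 2.56], [-1.23, 4.37], [0.02, 3.11], [-2.88, 2.88]. Speed limits (rad/s): [2.39, 2.39, 3.01, 3.14, 3.14, 3.14].

### API

Orientations are given as a unit quaternion [w, x, y, z].
In Python, from rig import ctrl, vision, workorder gives the robot as it stands. The module is installed in compiled form; this text tells all that it offers.
- The arm moves only by the shell command python3 -m jog 'ROWS' [OPENING] [FORCE]. ROWS is JSON, a list that holds one entry, the list of rows, each a list of 6 numbers: the shift along the tool's x, y, z in m, then the turn, a rotation vector about the tool's x, y, z in rad. A call has 1 to 12 rows; each row shifts and turns the commanded pose from where the row before left it, along the tool's axes as they then stand; what a row does not reach is not made up. A row lasts 1/8 s, in which the tool goes at most 62.5 mm and 10.7 degrees, less where a joint would pass 70% of its speed; a pose out of reach is approached as far as the arm can. A call is refused whole if a number of a shift passes 0.0625 or a number of a turn 0.188, either way. A call with a gripper value outside its range is refused whole. OPENING is the closure in counts, from 0 (fully open) to 255 (shut), set as the call begins (- or left out, the last holds). The fingers move at their own pace and stop on an object; FORCE is the grip in N (left out, the last holds). Time passes only in rows, so rows that do not move let the fingers close. It gives the time, the measured TCP pose, the force and the opening at its end, in the units of the state.
- ctrl.sense(): the state, without advancing time (a new reading comes with each control period).
- vision.capture(name): name is "scene" or "top" or "wrist"; returns a dict with "image" (384x512x3 uint8, red, green, blue), "mtx" (3x3 intrinsics, pixels), "R" (3x3) and "t" (3): a world point X has camera coordinates R X + t; the wrist camera has in their place "hand_eye" (4x4, takes a point from camera to tool coordinates, whose origin is the TCP and whose axes are the tool frame's). Camera axes: x right, y down, z forward; pixel columns grow to the right and rows downward; lengths in mm; the calibration is good to about 2 mm. A picture is of the moment at which its call begins: read the wrist's pose just before it. There is no depth.
- workorder.finish_job(): hands the job in, once; it reports no verdict.
The state is a dict: "time_s": time; "joints": joint angles; "dq": joint speeds; "tau": joint torques, N m; "eef_pos": TCP position; "ee_rot": TCP orientation; "force": force on the tool from outside, world axes, zero at the start; "wrist_torque": the same for the moment, N m; "grip_width": opening from 0.0 (shut) to 1.0 (fully open).
Only numpy, scipy, OpenCV 4.12 (cv2) and the standard library are available. Lean on these libraries where they do the work, as an engineer would, in place of code of your own. Each camera call takes 0.05 s, during which the arm holds its last target.

### The job

The post on the strap-stretching board is newly glued in and must be proved before straps are pulled on it: take the pull gauge out of the chest and lower its ring eye over the post, not pulling yet. Draw the gauge level and straight along the board towards the cleat until you feel the eye bear on the post, pause there about a second with the rod still nearly home, then draw slowly on until the broad groove on the rod stands at the tube's mouth (40 mm out), and not well past it. Finish holding it there by the tube, clear of the board and pulling on the post; leave the other tools in the chest as they are.

Things in the scene. Friction and masses are not known exactly. Their poses are not given: they have to be found in the camera images.
- gauge_mid (a point): Centre of the brass tube of the loose tubular pull gauge, which lies level in the chest half nearer the board; 12 mm above the gauge's underside, 20 mm above the step at the start. Own x runs along the tube towards rod and ring eye, z up. Tube 20 mm diameter, plain from x = -43 to +43 mm, then square steel caps 24 x 24 mm to 55 mm at each end; a wire loop reaches to x = -70 mm. Grip here.
- eye (a point): Centre of the ring eye on the rod's end, on the tube's axis, 93 mm from the tube's centre along its x with the rod home (133 mm at the mark). Flat ring, level as the gauge lies, 30 mm inside and 41 mm outside diameter, wire 5 mm: about 8 mm of slack all round the post. The steel rod is 9 mm in diameter and shows 20 mm between tube and ring when home.
- gauge_rod (a joint): How far the sprung rod is drawn out of the tube (m): 0 home, 0.040 when the broad dark groove (3.5 mm wide) stands at the mouth of the tube, stop at 0.060. Thin lines mark 10, 20, 30 and 50 mm. It does not move until about 3 N, then yields 4 mm per newton: about 13 N at the mark. The spring draws it back when the pull is eased.
- gauge: The same gauge as a whole with its rod, 0.18 to 0.28 kg; origin on the underside below the tube's centre, axes as at point gauge_mid.
- board: Strap-stretching board, fixed, 400 x 110 mm, top 20 mm above the step; origin at the centre of its underside, x along it from the cleat (low dark block with two bolts, 40 x 90 mm, at x = -150 mm, 44 mm above the step) to the post at x = +150 mm, z up. The post is a plain upright rosewood round, 14 mm diameter, 50 mm above the board, with a shoulder 26 mm wide and 5 mm high at its foot.
- post_top (a point): Centre of the top of the board's post, 70 mm above the step; axes as the board's.
- chest: Open wooden tool chest, fixed: two shallow halves side by side, each 340 x 200 mm and 40 mm high, walls 9 mm, floor 8 mm thick. Origin on the step below the hinge line, x along the hinge, y towards the half with the gauge (its centre at y = +102 mm); the other half, centre at y = -102 mm, holds the tools and a fixed hand drill.
- hammer: Brass tuning hammer, 215 x 66 x 20 mm, loose in the chest's other half; origin under its middle, head towards x. Leave alone.
- burnisher: Polished stone burnisher, a rounded bar 62 x 26 x 20 mm, loose in the chest's other half between hammer and drill; origin under its centre. Leave alone.
- shim_a: Rosewood shim 80 x 18 x 6 mm, loose in the chest's other half, beside the hinge wall; origin under its centre. Leave alone.
- shim_b: Rosewood shim 80 x 18 x 6 mm, loose in the chest's other half, beside the hinge wall; origin under its centre. Leave alone.
Mind the look-alikes: they are no part of the job. Of the things like the gauge, leave any that is blue, green or purple; of the rest the larger one is meant.

How it is judged (in metres and radians):
On the way, in this order (a step that is already met when the one before it is completed fails the run):
1. the ring eye is lowered over the post (its centre within 12 mm of the post's axis and at least 8 mm below the post's top), with the rod home and no pull on the post yet (under 1 N) (horizontal distance between eye and post_top below 0.012 m and z of eye in the frame of post_top below -0.008 m and value of joint gauge_rod below 0.004 m and contact force between gauge and board below 1 N), for 0.1 s.
2. the slack is taken up: the eye bears on the post with more than 1.5 N and the rod less than 12 mm out, for 0.3 s (horizontal distance between eye and post_top below 0.012 m and contact force between gauge and board above 1.5 N and value of joint gauge_rod below 0.012 m), for 0.3 s.
At the end, for the whole second after the job is handed in: The fingers hold the tube still, level and in line with the board (0.2 rad), on the cleat's side of the post, its centre over 34 mm above the step; the eye is round the post, 8 mm or more below its top, and pulls with over 8 N; the rod stands 40 mm out, within 4 mm (value of joint gauge_rod between 0.036 and 0.044 m and horizontal distance between eye and post_top below 0.012 m and z of eye in the frame of post_top below -0.008 m and contact force between gauge and board above 8 N and contact force between gauge and the fingers above 5 N and z of gauge_mid in the frame of board above 0.034 m and x of gauge_mid in the frame of post_top below -0.1 m and angle between the x axis of gauge_mid and the x axis of board, either way round below 0.2 rad and angle between gauge_mid's own z axis and vertical below 0.2 rad and linear speed of gauge below 0.02 m/s); the arm keeps its last pose, push and grip.
It fails at once if the rod is drawn well past its mark (more than 50 mm) (value of joint gauge_rod above 0.05 m).
It fails at once if the rod is snatched out (faster than 0.15 m/s) (velocity of joint gauge_rod above 0.15 m/s).
It fails at once if another tool in the chest is moved by more than 20 mm (distance of any of hammer, burnisher, shim_a, shim_b from where it was at the start of the episode above 0.02 m).
It also fails if it takes over 56 s, if anything falls off the work surface, if the arm or the gripper's body presses on something with over 40 N, if the wrist force passes 120 N, or if a joint passes its speed limit or range.

## Working session

There is one attempt and no reset: what is moved stays moved. The work goes in short steps, Python scripts to look and compute and a shell command to move; the robot and the scene stay as the last step left them, time stands still between calls to the robot, and variables do not carry over. Pictures are saved under pics/ and viewed, and the job is handed in when it is done.

```bash
mkdir -p pics; ls; python3 - <<'E'
from rig import ctrl, vision
import cv2
print(ctrl.sense())
for n in ["scene","top","wrist"]:
    c=vision.capture(n); cv2.imwrite(f"pics/{n}0.png",c["image"][:,:,::-1])
    print(n,{k:v for k,v in c.items() if k!="image"})
E
```

```text
pics
{'time_s': 0.0, 'joints': array([ 9.95606369e-01,  3.13421306e-01,  1.49845007e+00,  2.51271165e-05,
        1.33098596e+00, -2.23369258e-01]), 'dq': array([-0.00041879, -0.00127658, -0.00053841,  0.00116431,  0.00156101,
        0.00121857]), 'tau': array([ 5.14034618e-04, -4.12270188e+01, -2.59743941e+01, -1.21798180e-04,
        4.16043316e-03,  7.18179376e-05]), 'eef_pos': array([180.77106735, 492.63218403, 238.74485912]), 'ee_rot': array([ 0.69601216,  0.12334033,  0.69637571, -0.12415754]), 'force': array([0.283619  , 0.41808205, 0.77162719]), 'wrist_torque': array([-0.00099506,  0.07220623, -0.01358181]), 'grip_width': 1.001778897687057}
scene {'mtx': array([[459.42255384,   0.        , 258.39600437],
       [  0.        , 459.42255384, 196.46541292],
       [  0.        ,   0.        ,   1.        ]]), 'R': array([[ 0.70398089,  0.7099799 , -0.01842385],
       [ 0.40357933, -0.42124582, -0.81220421],
       [-0.58440964,  0.56434076, -0.58308222]]), 't': array([-254.75140573, -203.72984089, 1825.44537011])}
top {'mtx': array([[400.8456267 ,   0.        , 256.65926889],
       [  0.        , 400.8456267 , 186.6349345 ],
       [  0.        ,   0.        ,   1.        ]]), 'R': array([[ 0.13956888, -0.99021181, -0.00104826],
       [-0.96611512, -0.13594022, -0.21941247],
       [ 0.21712232,  0.03163589, -0.97563163]]), 't': array([-189.75643045,  478.13330732, 1039.01681547])}
wrist {'mtx': array([[267.3316136 ,   0.        , 252.53841068],
       [  0.        , 267.3316136 , 192.42649897],
       [  0.        ,   0.        ,   1.        ]]), 'hand_eye': array([[ 2.41315157e-05, -2.73521888e-01,  9.61865779e-01,
        -1.34870032e+02],
       [ 9.99999845e-01, -5.29303702e-04, -1.75604189e-04,
         3.17311816e-01],
       [ 5.57150706e-04,  9.61865633e-01,  2.73521833e-01,
        -6.99996658e+01],
       [ 0.00000000e+00,  0.00000000e+00,  0.00000000e+00,
         1.00000000e+00]])}
```

View pics/scene0.png

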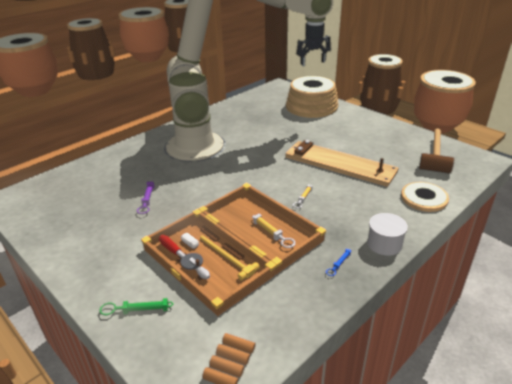

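View pics/top0.png

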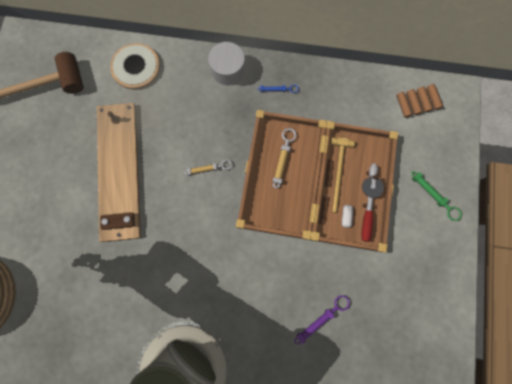

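View pics/wrist0.png

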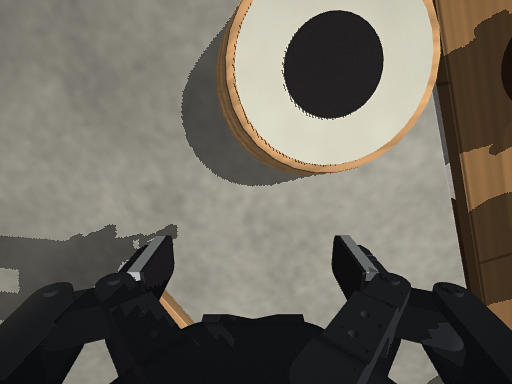

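The scene and top views show the loose gauge in the chest half nearer the board: tube near (284,165) and ring near (289,135) in the top view. The board is at the left, with its post near (113,118) and cleat near (118,221). The yellow piece at (210,168) is a smaller look-alike.

```bash
python3 - <<'E'
import cv2,numpy as np
t=cv2.imread("pics/top0.png"); s=cv2.imread("pics/scene0.png")
a=cv2.resize(t[110:240,235:335],None,fx=4,fy=4,interpolation=cv2.INTER_CUBIC)
b=cv2.resize(t[95:250,85:150],None,fx=3.4,fy=3.4,interpolation=cv2.INTER_CUBIC)
h=max(a.shape[0],b.shape[0]); 
im=np.zeros((h,a.shape[1]+b.shape[1],3),np.uint8); im[:a.shape[0],:a.shape[1]]=a; im[:b.shape[0],a.shape[1]:]=b
cv2.imwrite("pics/z1.png",im)
a=cv2.resize(s[195:265,235:310],None,fx=5,fy=5,interpolation=cv2.INTER_CUBIC)
b=cv2.resize(s[130:195,280:405],None,fx=3.4,fy=3.4,interpolation=cv2.INTER_CUBIC)
h=max(a.shape[0],b.shape[0]); 
im=np.zeros((h,a.shape[1]+b.shape[1],3),np.uint8); im[:a.shape[0],:a.shape[1]]=a; im[:b.shape[0],a.shape[1]:]=b
cv2.imwrite("pics/z2.png",im); print(im.shape)
E
```

```text
(350, 800, 3)
```

View pics/z1.png

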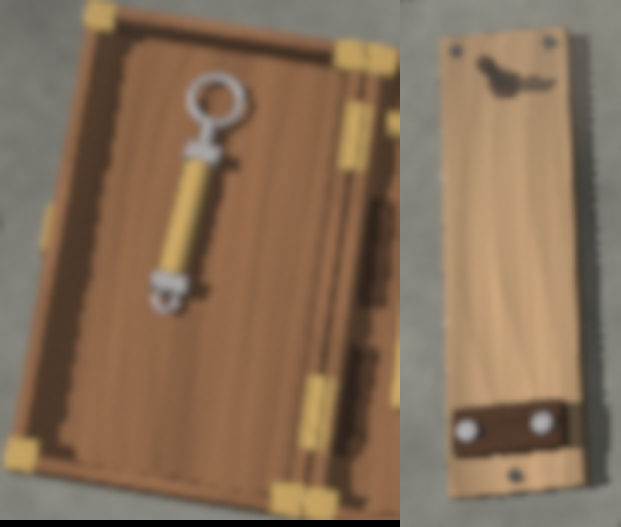

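View pics/z2.png

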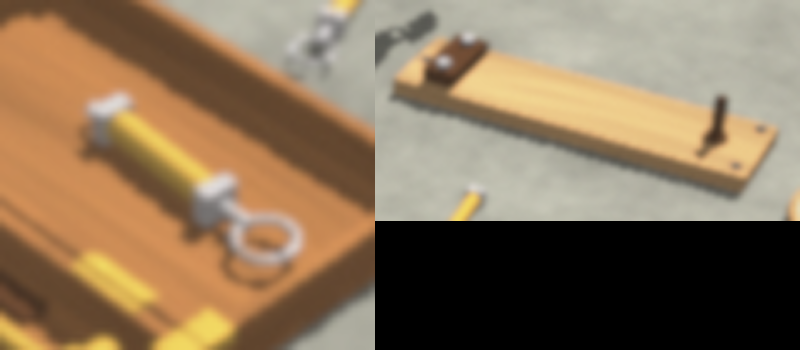

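```bash
cat > h.py <<'E'
import numpy as np,cv2
from rig import ctrl,vision
from scipy.spatial.transform import Rotation as Ro
def ray(c,u,v):
    d=np.linalg.inv(c["mtx"])@[u,v,1.]
    return -c["R"].T@c["t"], c["R"].T@d
def plane(c,u,v,z):
    o,d=ray(c,u,v); return o+d*(z-o[2])/d[2]
def tri(c1,p1,c2,p2):
    o1,d1=ray(c1,*p1);o2,d2=ray(c2,*p2)
    s=np.linalg.lstsq(np.c_[d1,-d2],o2-o1,rcond=None)[0]
    a,b=o1+s[0]*d1,o2+s[1]*d2; return (a+b)/2,np.linalg.norm(a-b)
def rot(s=None):
    q=(s or ctrl.sense())["ee_rot"]; return Ro.from_quat([q[1],q[2],q[3],q[0]])
def wristcam():
    s=ctrl.sense(); c=vision.capture("wrist"); T=np.eye(4);T[:3,:3]=rot(s).as_matrix();T[:3,3]=s["eef_pos"]
    M=np.linalg.inv(T@np.array(c["hand_eye"])); c["R"]=M[:3,:3];c["t"]=M[:3,3]; return c
E
python3 - <<'E'
from h import *
T=vision.capture("top");S=vision.capture("scene")
np.set_printoptions(precision=1,suppress=True)
print("post top",tri(T,(109.1,112.6),S,(381.5,158.5)),plane(T,109.1,112.6,70))
print("post foot",tri(T,(115.3,121.5),S,(379.7,170.6)),plane(T,115.3,121.5,25))
def blob(c,x0,y0,x1,y1):
    im=c["image"][y0:y1,x0:x1]; hsv=cv2.cvtColor(im,cv2.COLOR_RGB2HSV)
    m=cv2.inRange(hsv,(20,90,120),(35,255,255))
    n,l,st,ce=cv2.connectedComponentsWithStats(m); i=1+np.argmax(st[1:,4])
    ys,xs=np.nonzero(l==i); p=np.c_[xs,ys].astype(np.float32)
    r=cv2.minAreaRect(p); print(st[i],r); return (r[0][0]+x0,r[0][1]+y0)
a=blob(T,270,140,296,190); b=blob(S,250,210,285,243)
print("tube",a,b,tri(T,a,S,b),plane(T,*a,20),plane(S,*b,20))
r=(289.2,135.0); rs=(235+265/5,195+240/5)
print("ring",tri(T,r,S,rs),plane(T,*r,20),plane(S,*rs,20))
for n,q,z in [("bd TL",(441,37),20),("TR",(568,28),20),("BR",(583,485),20),("BL",(449,497),20)]:
    print(n,plane(T,85+(q[0]-400)/3.4,95+q[1]/3.4,z))
for n,q in [("cTL",(95,8)),("cTR",(398,50)),("BL",(12,455)),("BR",(320,500))]:
    print(n,plane(T,235+q[0]/4,110+q[1]/4,40))
E
```

```text
post top (array([648.7, 316.5,  69. ]), np.float64(1.5148714024066636)) [648.9 316.7  70. ]
post foot (array([645.5, 318.7,  15.8]), np.float64(3.8186470086721904)) [640.9 313.1  25. ]
[ 7 11 10 26 69] ((11.088236808776855, 23.64706039428711), (4.365641117095947, 25.46624183654785), 14.03624439239502)
[  7   7  20  16 123] ((16.060976028442383, 15.04878044128418), (21.708152770996094, 5.934603214263916), 38.65980911254883)
tube (281.08823680877686, 163.6470603942871) (266.0609760284424, 225.04878044128418) (array([ 580.1, -180.9,   26.9]), np.float64(3.7569623755912516)) [ 583.3 -179.6   20. ] [ 573.3 -176.7   20. ]
ring (array([ 673.4, -191. ,   18.7]), np.float64(2.672033457002809)) [ 672. -192.   20.] [ 675.  -190.9   20. ]
bd TL [683. 379.  20.]
TR [706.6 271.8  20. ]
BR [321.  178.6  20. ]
BL [296.6 283.1  20. ]
cTL [721.7 -96.   40. ]
cTR [ 720. -315.   40.]
BL [394.  -85.2  40. ]
BR [ 392.9 -294.5   40. ]
```

```bash
python3 - <<'E'
from h import *
np.set_printoptions(precision=3,suppress=True)
s=ctrl.sense();R=rot().as_matrix();print(R,s["time_s"],s["eef_pos"])
print(R.T@(np.array([580,-181,200])-s["eef_pos"]))
E
```

```text
[[-0.     0.345  0.939]
 [-0.     0.939 -0.345]
 [-1.    -0.001 -0.   ]] 0.25 [180.853 492.762 239.045]
[  39.231 -494.933  606.877]
```

```bash
python3 -m jog '[[[0,-0.02,0.025,0,0,0],[0,-0.035,0.0425,0,0,0],[0,-0.035,0.0425,0,0,0],[0,-0.035,0.0425,0,0,0],[0,-0.035,0.0425,0,0,0],[0,-0.035,0.0425,0,0,0],[0,-0.035,0.0425,0,0,0],[0,-0.035,0.0425,0,0,0],[0,-0.035,0.0425,0,0,0],[0,-0.035,0.0425,0,0,0],[0,-0.035,0.0425,0,0,0],[0,-0.035,0.0425,0,0,0]]]'
python3 -m jog '[[[0.01,-0.035,0.0425,0,0,0],[0.01,-0.035,0.0425,0,0,0],[0.01,-0.02,0.0345,0,0,0],[0,0,0,-0.12,0,0],[0,0,0,-0.12,0,0],[0,0,0,0,0,0],[0,0,0,0,0,0]]]'
python3 - <<'E'
from h import *
np.set_printoptions(precision=3,suppress=True)
c=wristcam(); cv2.imwrite("pics/w1.png",c["image"][:,:,::-1])
s=ctrl.sense();print(s["time_s"],s["eef_pos"],s["joints"],rot().as_matrix())
E
```

```text
time_s: 1.75
eef_pos: [504.4, -58.8, 239.3]
ee_rot: [0.696, 0.124, 0.696, -0.124]
force: [-0.6, 1.4, 0.0]
grip_width: 0.997
time_s: 2.62
eef_pos: [584.8, -182.6, 209.3]
ee_rot: [0.706, 0.04, 0.706, -0.04]
force: [0.4, -0.8, -0.6]
grip_width: 1.001
2.675 [ 584.847 -182.637  209.334] [-0.494  0.53   1.258 -0.     1.354 -1.951] [[ 0.     0.113  0.994]
 [-0.     0.994 -0.113]
 [-1.    -0.     0.   ]]
```

View pics/w1.png

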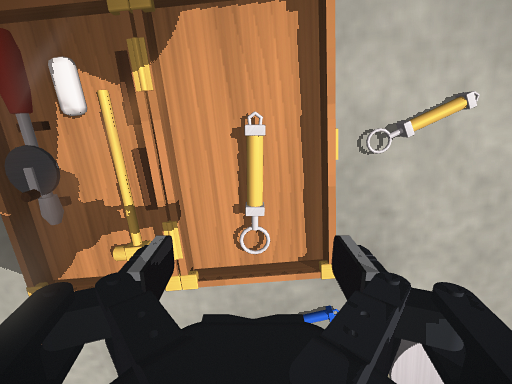

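```bash
python3 - <<'E'
from h import *
np.set_printoptions(precision=2,suppress=True)
c=wristcam(); im=c["image"]; hsv=cv2.cvtColor(im,cv2.COLOR_RGB2HSV)
m=cv2.inRange(hsv,(20,120,120),(35,255,255)); m[:, :235]=0;m[:,280:]=0;m[:120]=0;m[225:]=0
ys,xs=np.nonzero(m); r=cv2.minAreaRect(np.c_[xs,ys].astype(np.float32)); print(r,len(xs))
g=cv2.inRange(hsv,(0,0,120),(180,70,255)); g[:,:235]=0;g[:,275:]=0;g[:220]=0;g[262:]=0
cs,_=cv2.findContours(g,cv2.RETR_EXTERNAL,cv2.CHAIN_APPROX_NONE)
k=max(cs,key=cv2.contourArea); k=k[k[:,0,1]>228]; e=cv2.fitEllipse(k); print(e)
t=plane(c,*r[0],20);n=plane(c,*e[0],20); d=n-t
print(t,n,np.linalg.norm(d),np.arctan2(d[1],d[0]))
s=ctrl.sense();R=rot().as_matrix();print((R.T@(t-s["eef_pos"])), np.arctan2(R[1,2],R[0,2]))
# caps
for lo,hi in [((120),(138)),((205),(217))]:
    g=cv2.inRange(hsv,(0,0,120),(180,70,255)); g[:,:235]=0;g[:,275:]=0;g[:lo]=0;g[hi:]=0
    ys,xs=np.nonzero(g);print(xs.mean(),ys.mean(),plane(c,xs.mean(),ys.mean(),24))
E
```

```text
((255.0, 171.0), (70.0, 14.0), 90.0) 941
((254.47085571289062, 239.64857482910156), (27.036758422851562, 29.381391525268555), 83.01293182373047)
[ 580.1  -178.64   20.  ] [ 672.07 -189.65   20.  ] 92.63298142640548 -0.11913438752350408
[189.33   3.45  -5.17] -0.1131221319096816
254.4959349593496 128.9268292682927 [ 529.66 -173.62   24.  ]
254.6494252873563 211.02298850574712 [ 630.61 -184.78   24.  ]
```

```bash
python3 -m jog '[[[0.03,0.0032,-0.0048,0,0,0],[0.04,0,0,0,0,0],[0.04,0,0,0,0,0],[0.04,0,0,0,0,0],[0.02,0,0,0,0,0],[0.012,0,0,0,0,0],[0.008,0,0,0,0,0],[0,0,0,0,0,0],[0,0,0,0,0,0]]]' 0 60
python3 - <<'E'
from h import *
c=wristcam(); cv2.imwrite("pics/w2.png",c["image"][:,:,::-1]); print(ctrl.sense()["eef_pos"])
E
```

```text
time_s: 3.85
eef_pos: [580.8, -179.2, 20.1]
ee_rot: [0.706, 0.039, 0.706, -0.04]
force: [-0.5, -0.5, -0.5]
grip_width: 1.003
[ 580.83118298 -179.18423745   20.06960401]
```

View pics/w2.png

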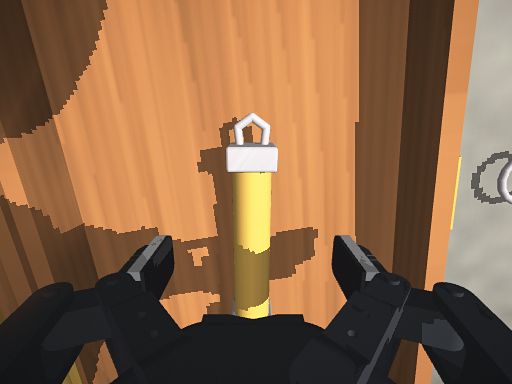

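The tube runs between the open jaws, centred at column ~252, with clear floor on both sides.

```bash
python3 -m jog '[[[0.002,0,0,0,0,0],[0,0,0,0,0,0],[0,0,0,0,0,0],[0,0,0,0,0,0],[0,0,0,0,0,0],[0,0,0,0,0,0],[0,0,0,0,0,0],[0,0,0,0,0,0],[0,0,0,0,0,0],[0,0,0,0,0,0]]]' 255 80
```

```text
time_s: 5.15
eef_pos: [580.6, -179.1, 17.7]
ee_rot: [0.706, 0.039, 0.706, -0.04]
force: [-1.5, 0.9, 5.9]
grip_width: 0.203
```

```bash
python3 -m jog '[[[-0.005,0,0,0,0,0],[-0.01,0,0,0,0,0],[-0.02,0,0,0,0,0],[-0.04,0,0,0,0,0],[-0.05,0,0,0,0,0],[-0.05,0,0,0,0,0],[-0.02,0,0,0,0,0],[0,0,0,0,0,0],[0,0,0,0,0,0]]]'
python3 - <<'E'
from h import *
c=wristcam(); cv2.imwrite("pics/w3.png",c["image"][:,:,::-1]);c=vision.capture("scene"); cv2.imwrite("pics/s3.png",cv2.resize(c["image"][60:290,200:420,::-1],None,fx=2.5,fy=2.5)); print(ctrl.sense()["eef_pos"])
E
```

```text
time_s: 6.28
eef_pos: [579.9, -178.8, 210.9]
ee_rot: [0.705, 0.04, 0.707, -0.039]
force: [0.1, -0.4, -1.3]
grip_width: 0.203
[ 580.02364149 -178.77968622  210.82343898]
```

View pics/w3.png

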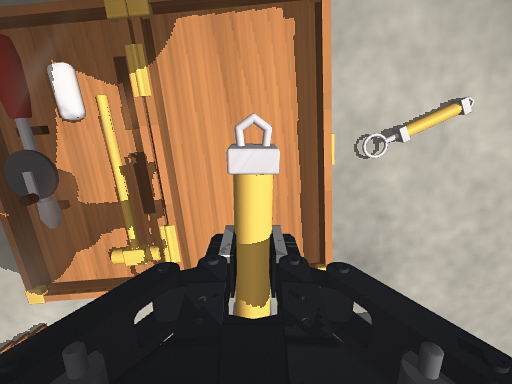

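View pics/s3.png

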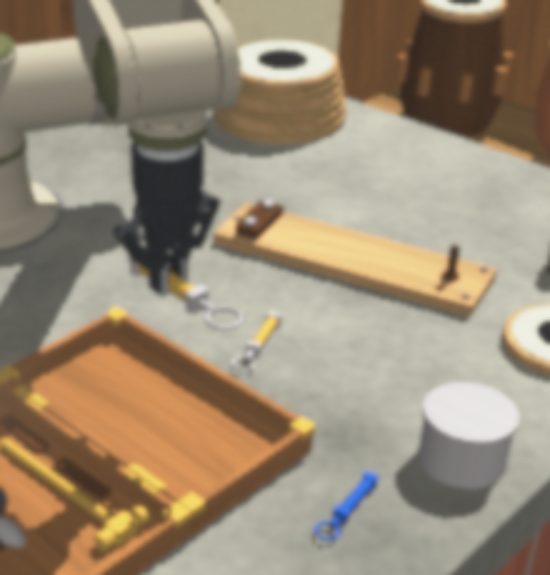

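```bash
python3 -m jog '[[[0,0.015,0.001,0,0,0],[0,0.035,0.001,0,0,0],[0,0.05,0.0015,0,0,0],[0,0.05,0.0015,0,0,0],[0,0.05,0.0015,0,0,0],[0,0.05,0.0015,0,0,0],[0,0.05,0.0015,0,0,0],[0,0.05,0.0015,0,0,0],[0,0.04,0.0015,0,0,0],[0,0.03,0.001,0,0,0],[0,0.016,0.0,0,0,0]]]'
python3 -m jog '[[[0,0,0,-0.053,0,0],[0,0,0,-0.1,0,0],[0,0,0,-0.1,0,0],[0,0,0,-0.07,0,0],[0,0,0,-0.03,0,0],[0,0,0,0,0,0],[0,0,0,0,0,0],[0,0,0,0,0,0]]]'
python3 - <<'E'
from h import *
np.set_printoptions(precision=3,suppress=True)
c=wristcam(); cv2.imwrite("pics/w4.png",c["image"][:,:,::-1]);
R=rot().as_matrix();print(ctrl.sense()["eef_pos"],R,np.arctan2(R[1,2],R[0,2]))
c=vision.capture("top"); cv2.imwrite("pics/t4.png",c["image"][:,:,::-1]);
E
```

```text
time_s: 7.75
eef_pos: [641.9, 255.0, 211.6]
ee_rot: [0.706, 0.039, 0.706, -0.039]
force: [-0.0, 0.1, -2.2]
grip_width: 0.21
time_s: 8.75
eef_pos: [642.5, 252.8, 212.3]
ee_rot: [0.702, -0.085, 0.702, 0.085]
force: [0.1, -1.2, -2.5]
grip_width: 0.203
[642.505 252.757 212.274] [[-0.    -0.239  0.971]
 [-0.     0.971  0.239]
 [-1.    -0.    -0.   ]] 0.2408215760414213
```

View pics/w4.png

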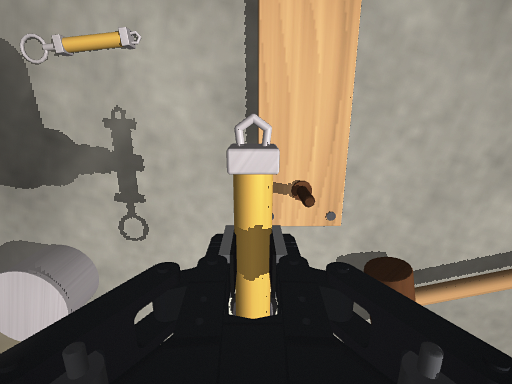

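View pics/t4.png

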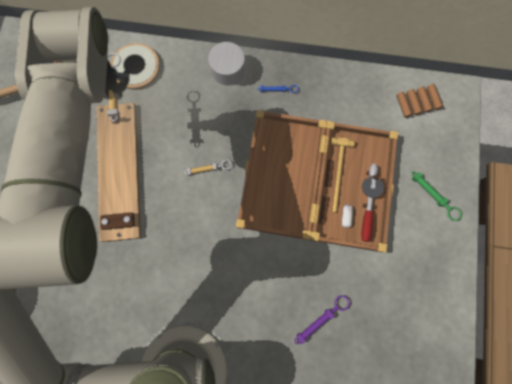

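The wrist view shows the board. The post's top is near (308,201), its shoulder near (300,189), and the board's edges run at columns ~258 and ~350.

```bash
python3 - <<'E'
from h import *
np.set_printoptions(precision=2,suppress=True)
c=wristcam(); im=c["image"]; cv2.imwrite("pics/z4.png",cv2.resize(im[165:235,255:360,::-1],None,fx=7,fy=7,interpolation=cv2.INTER_NEAREST))
hsv=cv2.cvtColor(im,cv2.COLOR_RGB2HSV)
m=cv2.inRange(hsv,(8,60,150),(25,200,255)); m[:,:240]=0
for r in (20,60,100,150,215):
    xs=np.nonzero(m[r])[0]; xs=xs[xs>250]; print(r,xs.min(),xs.max(),plane(c,xs.min()-.5,r,20),plane(c,xs.max()+.5,r,20))
E
```

```text
20 259 359 [476.28 219.19  20.  ] [450.44 324.64  20.  ]
60 259 355 [514.29 228.75  20.  ] [488.55 333.8   20.  ]
100 259 352 [555.24 239.05  20.  ] [529.32 344.8   20.  ]
150 279 347 [605.32 276.75  20.  ] [585.32 358.32  20.  ]
215 251 341 [695.33 263.54  20.  ] [667.08 378.73  20.  ]
```

View pics/z4.png

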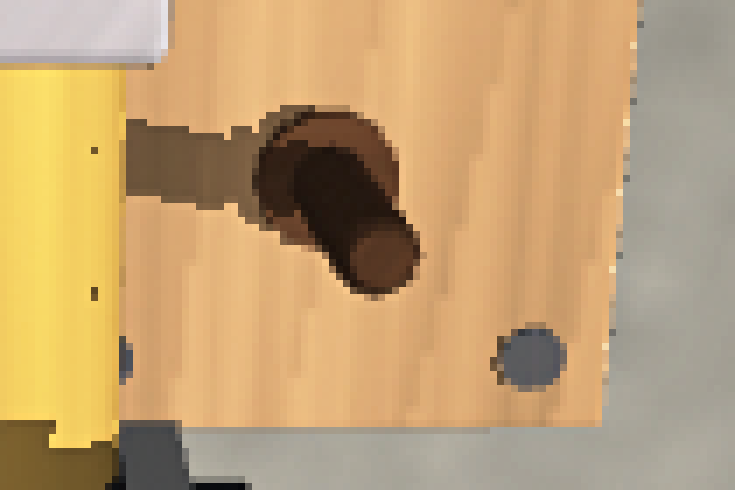

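```bash
python3 - <<'E'
from h import *
np.set_printoptions(precision=2,suppress=True)
c=wristcam();s=ctrl.sense();R=rot().as_matrix()
a=plane(c,308.9,201.4,70);b=plane(c,301.1,189.9,25);print(a,b)
p=(a+b)/2
# board end corner
print("end corner",plane(c,254.5+605/7,165+427/7,20))
# look for tube in current wrist image at its known depth
for (u,v) in [(253.5,160)]: print(c["R"],)
g=np.array([-2.3,0,-.5]);print("eye rel tool for home",g+[0,0,93])
eye=s["eef_pos"]+R@(g+[0,0,93]); print("eye",eye,"to post, tool axes",R.T@(p-eye))
E
```

```text
[646.44 317.46  70.  ] [645.98 316.65  25.  ]
end corner [681.94 383.05  20.  ]
[[-0.24  0.97 -0.  ]
 [ 0.93  0.23  0.27]
 [ 0.27  0.06 -0.96]]
eye rel tool for home [-2.3  0.  92.5]
eye [732.34 274.87 214.59] to post, tool axes [167.09  61.53 -73.56]
```

```bash
python3 -m jog '[[[0,0.01,-0.012,-0.004,0,0],[0,0.02,-0.025,0,0,0],[0,0.02,-0.025,0,0,0],[0.02,0.0115,-0.0115,0,0,0],[0.03,0,0,0,0,0],[0.03,0,0,0,0,0],[0.02,0,0,0,0,0],[0.01,0,0,0,0,0],[0,0,0,0,0,0],[0,0,0,0,0,0],[0,0,0,0,0,0]]]'
python3 - <<'E'
from h import *
np.set_printoptions(precision=3,suppress=True)
c=vision.capture("scene"); cv2.imwrite("pics/s5.png",cv2.resize(c["image"][100:200,280:420,::-1],None,fx=5.5,fy=5.5,interpolation=cv2.INTER_CUBIC));cv2.imwrite("pics/s5raw.png",c["image"][:,:,::-1])
c2=vision.capture("top"); cv2.imwrite("pics/t5.png",cv2.resize(c2["image"][70:260,60:200,::-1],None,fx=3,fy=3,interpolation=cv2.INTER_CUBIC));
s=ctrl.sense();R=rot().as_matrix();print(s["eef_pos"],np.arctan2(R[1,2],R[0,2]),R[:,0])
eye=s["eef_pos"]+R@np.array([-2.3,0,92.5]);print(eye)
for n,k in (("s",c),("t",c2)):
  for X in (eye,[646.6,317.2,70],[646.6,317.2,25]):
    p=k["mtx"]@(k["R"]@X+k["t"]);print(n,p[:2]/p[2])
E
```

```text
time_s: 10.32
eef_pos: [556.7, 294.8, 103.2]
ee_rot: [0.702, -0.086, 0.701, 0.087]
force: [-0.6, -0.0, -1.5]
grip_width: 0.207
[556.475 294.688 102.8  ] 0.24517337810817375 [ 0.001  0.    -1.   ]
[646.207 317.14  105.169]
s [382.652 148.938]
s [381.34  157.861]
s [379.575 168.906]
t [104.063 108.305]
t [108.756 113.328]
t [114.346 119.488]
```

View pics/s5.png

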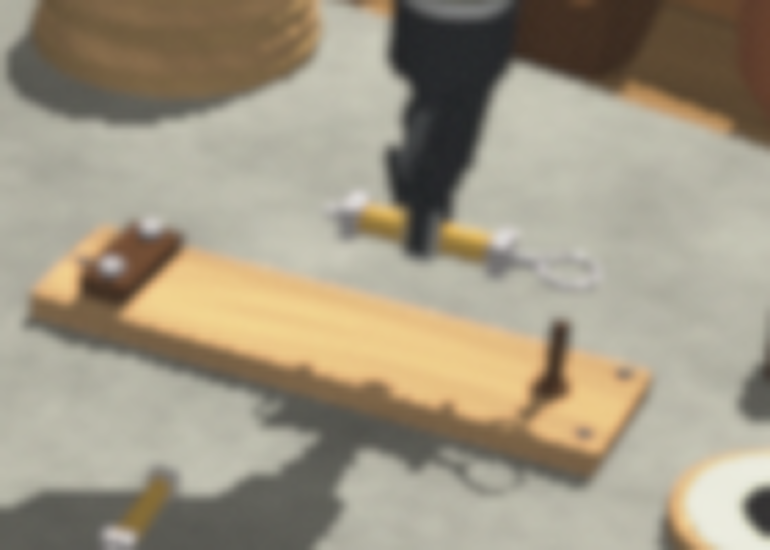

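View pics/t5.png

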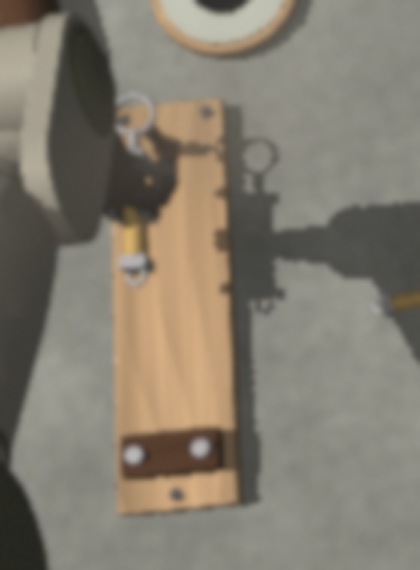

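Predicted and seen ring centres agree in both views: scene (383,149), top (104,107.5). Relative to the post they are within about 1 mm, so I'm lowering.

```bash
python3 -m jog '[[[0.01,0,0,0,0,0],[0.01,0,0,0,0,0],[0.01,0,0,0,0,0],[0.008,0,0,0,0,0],[0.008,0,0,0,0,0],[0.006,0,0,0,0,0],[0.004,0,0,0,0,0],[0,0,0,0,0,0],[0,0,0,0,0,0],[0,0,0,0,0,0]]]'
python3 - <<'E'
from h import *
np.set_printoptions(precision=3,suppress=True)
c=vision.capture("scene"); cv2.imwrite("pics/s6.png",cv2.resize(c["image"][100:200,280:420,::-1],None,fx=5.5,fy=5.5,interpolation=cv2.INTER_CUBIC))
c2=vision.capture("top"); cv2.imwrite("pics/t6.png",cv2.resize(c2["image"][70:260,60:200,::-1],None,fx=3,fy=3,interpolation=cv2.INTER_CUBIC));
s=ctrl.sense();R=rot().as_matrix();print(s["eef_pos"],s["force"],s["wrist_torque"])
eye=s["eef_pos"]+R@np.array([-2.3,0,92.5]);print(eye)
E
```

```text
time_s: 11.68
eef_pos: [556.4, 294.7, 46.6]
ee_rot: [0.702, -0.086, 0.702, 0.086]
force: [0.5, -0.3, -3.0]
grip_width: 0.204
[556.369 294.645  46.459] [-0.3    0.168 -1.394] [ 0.017 -0.    -0.032]
[646.103 317.093  48.78 ]
```

View pics/s6.png

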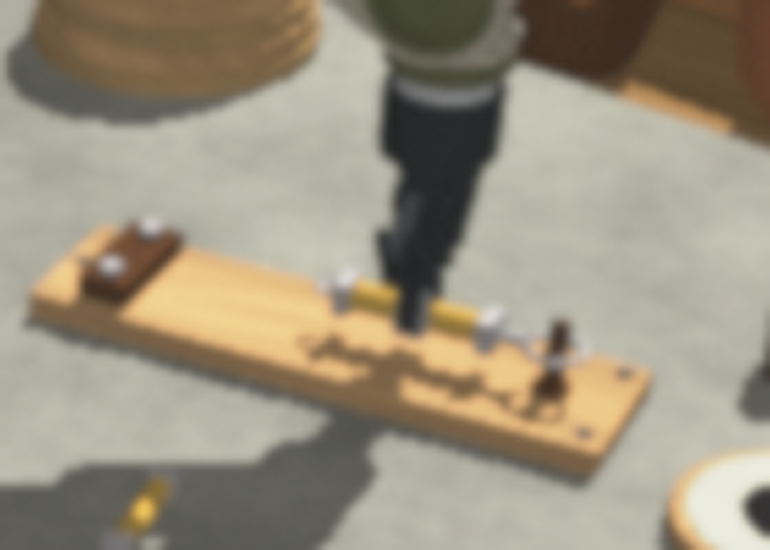

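View pics/t6.png

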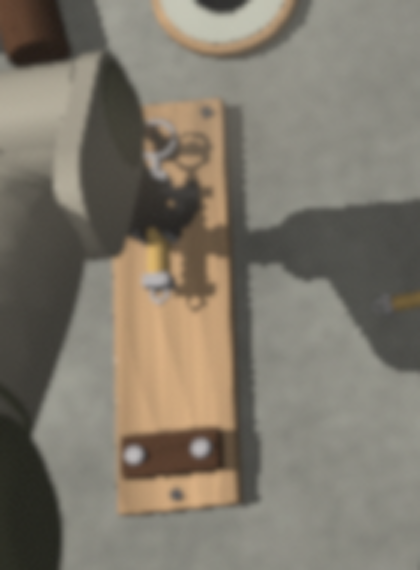

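The ring is round the post in both views (post at ~(560,345) in the scene crop), and the shadow on the board also shows the post inside the ring. Drawing back in small steps now.

```bash
cat > f.py <<'E'
from h import *
import time
np.set_printoptions(precision=2,suppress=True)
s=ctrl.sense();R=rot(s).as_matrix();print(s["time_s"],s["eef_pos"],"toolF",R.T@s["force"],"T",s["wrist_torque"],"axial",R[:,2]@(s["eef_pos"]-np.array([556.37,294.645,46.46])))
E
python3 f.py
python3 -m jog '[[[0,0,-0.001,0,0,0],[0,0,-0.0015,0,0,0],[0,0,-0.0015,0,0,0],[0,0,-0.0015,0,0,0],[0,0,-0.0015,0,0,0],[0,0,0,0,0,0]]]'; python3 f.py
python3 -m jog '[[[0,0,-0.0005,0,0,0],[0,0,-0.0005,0,0,0]]]'; python3 f.py
```

```text
11.775 [556.37 294.64  46.46] toolF [ 1.39  0.24 -0.25] T [ 0.02 -0.   -0.03] axial -0.0008383694954993216
time_s: 12.52
eef_pos: [549.5, 293.0, 46.4]
ee_rot: [0.702, -0.086, 0.702, 0.087]
force: [0.6, 0.3, -2.8]
grip_width: 0.2
12.525 [549.53 292.99  46.39] toolF [2.78 0.17 0.67] T [-0.03  0.01  0.02] axial -7.033028998612223
time_s: 12.78
eef_pos: [549.0, 292.8, 46.5]
ee_rot: [0.702, -0.086, 0.701, 0.087]
force: [3.1, 1.4, -2.0]
grip_width: 0.203
12.775 [549.01 292.8   46.48] toolF [2.05 0.64 3.32] T [ 0.17 -0.4   0.02] axial -7.588862452073294
```

```bash
python3 -m jog '[[[0,0,-0.001,0,0,0],[0,0,-0.001,0,0,0],[0,0,-0.001,0,0,0],[0,0,0,0,0,0]]]'; python3 f.py
python3 -m jog '[[[0,0,0,0,0,0],[0,0,0,0,0,0],[0,0,0,0,0,0],[0,0,0,0,0,0],[0,0,0,0,0,0],[0,0,0,0,0,0],[0,0,0,0,0,0],[0,0,0,0,0,0]]]'; python3 f.py
python3 - <<'E'
from h import *
c=wristcam(); cv2.imwrite("pics/w7.png",c["image"][:,:,::-1])
c=vision.capture("scene"); cv2.imwrite("pics/s7.png",cv2.resize(c["image"][130:190,330:400,::-1],None,fx=10,fy=10,interpolation=cv2.INTER_CUBIC))
E
```

```text
time_s: 13.28
eef_pos: [545.7, 292.0, 46.4]
ee_rot: [0.702, -0.086, 0.702, 0.086]
force: [3.1, 0.9, -3.0]
grip_width: 0.2
13.275 [545.68 291.98  46.4 ] toolF [3.05 0.13 3.21] T [ 0.18 -0.48  0.02] axial -11.014164883126933
time_s: 14.28
eef_pos: [545.7, 292.0, 46.3]
ee_rot: [0.702, -0.086, 0.702, 0.086]
force: [4.4, 0.6, -2.6]
grip_width: 0.203
14.275 [545.66 291.96  46.29] toolF [ 2.61 -0.52  4.43] T [ 0.19 -0.58  0.03] axial -11.03894070430397
```

View pics/s7.png

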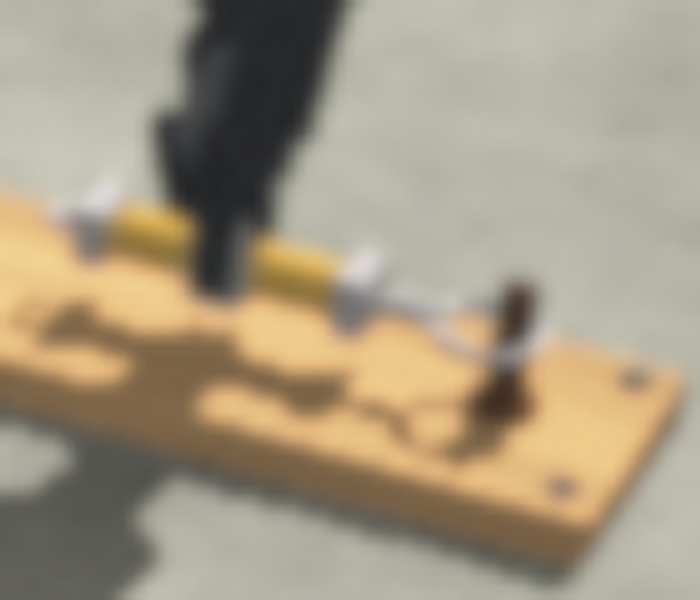

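The eye bears on the post's far side with about 3–4 N, and the rod is about 3 mm out. Held for over a second; drawing on slowly.

```bash
python3 -m jog '[[[0,0,-0.001,0,0,0],[0,0,-0.0015,0,0,0],[0,0,-0.0015,0,0,0],[0,0,-0.0015,0,0,0],[0,0,-0.0015,0,0,0],[0,0,-0.0015,0,0,0],[0,0,-0.0015,0,0,0],[0,0,-0.0015,0,0,0],[0,0,-0.0015,0,0,0],[0,0,-0.0015,0,0,0],[0,0,0,0,0,0]]]'; python3 f.py
python3 -m jog '[[[0,0,-0.001,0,0,0],[0,0,-0.0015,0,0,0],[0,0,-0.0015,0,0,0],[0,0,-0.0015,0,0,0],[0,0,-0.0015,0,0,0],[0,0,-0.0015,0,0,0],[0,0,-0.0015,0,0,0],[0,0,-0.0015,0,0,0],[0,0,-0.0015,0,0,0],[0,0,-0.0015,0,0,0],[0,0,-0.0005,0,0,0],[0,0,0,0,0,0]]]'; python3 f.py
```

```text
time_s: 15.75
eef_pos: [532.1, 288.6, 46.7]
ee_rot: [0.702, -0.086, 0.701, 0.087]
force: [6.8, 1.7, -2.4]
grip_width: 0.205
15.75 [532.12 288.56  46.65] toolF [2.45 0.   7.03] T [ 0.24 -1.02  0.1 ] axial -25.004958983308995
time_s: 17.25
eef_pos: [518.5, 285.1, 47.0]
ee_rot: [0.703, -0.086, 0.7, 0.087]
force: [10.9, 3.0, -3.2]
grip_width: 0.194
17.25 [518.5  285.13  47.05] toolF [ 3.23  0.22 11.31] T [ 0.48 -1.58  0.09] axial -39.04052323907609
```

```bash
python3 -m jog '[[[0,0,-0.001,0,0,0],[0,0,-0.001,0,0,0],[0,0,-0.001,0,0,0],[0,0,-0.001,0,0,0],[0,0,-0.001,0,0,0],[0,0,-0.001,0,0,0],[0,0,-0.001,0,0,0],[0,0,-0.001,0,0,0],[0,0,0,0,0,0],[0,0,0,0,0,0]]]'; python3 f.py
python3 - <<'E'
from h import *
c=wristcam(); cv2.imwrite("pics/w8.png",c["image"][:,:,::-1])
c=vision.capture("scene"); cv2.imwrite("pics/s8.png",cv2.resize(c["image"][130:190,320:400,::-1],None,fx=9.5,fy=9.5,interpolation=cv2.INTER_CUBIC))
c=vision.capture("top"); cv2.imwrite("pics/t8.png",cv2.resize(c["image"][100:190,80:160,::-1],None,fx=6,fy=6,interpolation=cv2.INTER_CUBIC))
print(rot().as_matrix())
a=cv2.imread("pics/w7.png");b=cv2.imread("pics/w8.png");cv2.imwrite("pics/w78.png",np.hstack([a[90:330,180:330],b[90:330,180:330]]).repeat(2,0).repeat(2,1))
E
```

```text
time_s: 18.5
eef_pos: [511.3, 283.3, 47.3]
ee_rot: [0.704, -0.086, 0.7, 0.087]
force: [11.6, 3.1, -3.5]
grip_width: 0.208
18.5 [511.25 283.27  47.26] toolF [ 3.56  0.17 11.97] T [ 0.5  -1.77  0.02] axial -46.52220328046
[[ 5.55596213e-03 -2.42620219e-01  9.70105438e-01]
 [ 1.68732523e-03  9.70121305e-01  2.42614524e-01]
 [-9.99983142e-01  2.88926271e-04  5.79933645e-03]]
```

View pics/s8.png

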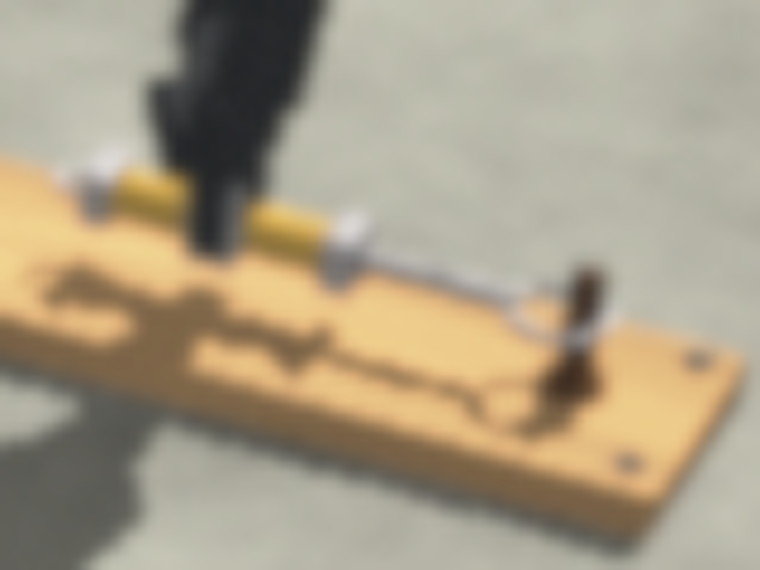

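View pics/t8.png

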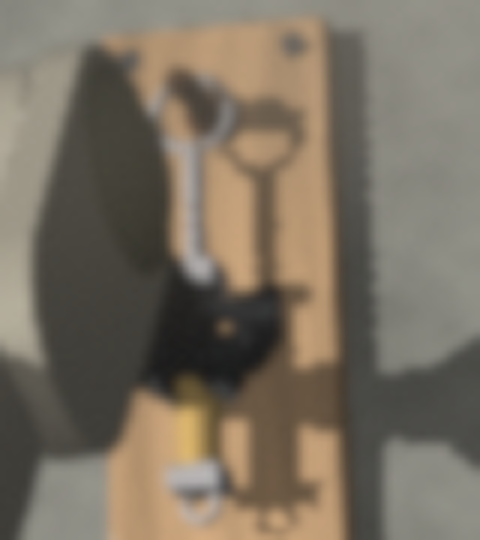

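View pics/w78.png

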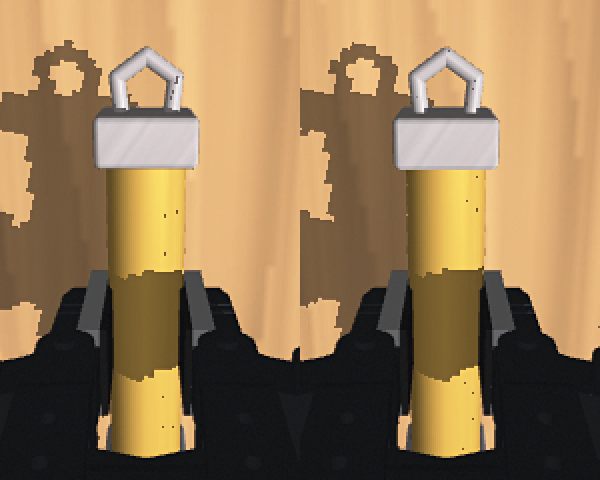

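```bash
python3 -m jog '[[[0,0,-0.0008,0,0,0],[0,0,0,0,0,0],[0,0,0,0,0,0]]]'; python3 - <<'E'
from h import *
F=[]
R=rot().as_matrix()
for i in range(30):
    c=vision.capture("wrist"); s=ctrl.sense(); F.append([R[:,2]@s["force"],R[:,2]@(s["eef_pos"]-np.array([556.37,294.645,46.46]))])
F=np.array(F);print(F.mean(0),F.std(0)/30**.5,s["time_s"])
c=vision.capture("scene"); cv2.imwrite("pics/s9.png",cv2.resize(c["image"][145:185,340:390,::-1],None,fx=16,fy=14,interpolation=cv2.INTER_CUBIC))
E
```

```text
time_s: 19.02
eef_pos: [510.5, 283.1, 47.3]
ee_rot: [0.704, -0.086, 0.7, 0.087]
force: [12.1, 3.6, -2.5]
grip_width: 0.206
[ 12.76127561 -47.29606337] [0.06625725 0.0018833 ] 20.525
```

View pics/s9.png

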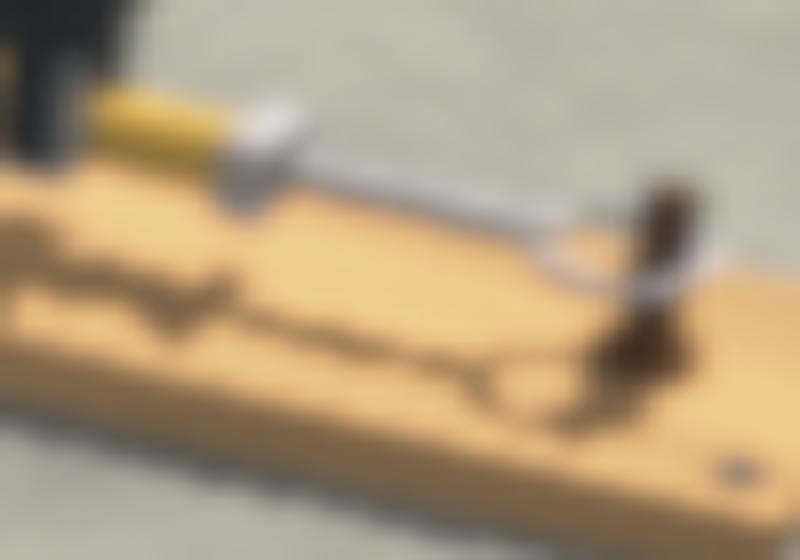

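```bash
python3 f.py; python3 -c "
from rig import workorder
print(workorder.finish_job())"; python3 f.py
```

```text
20.575 [510.51 283.09  47.26] toolF [ 2.69  0.93 12.71] T [ 0.56 -1.79  0.04] axial -47.29012106927162
the job is handed in; nothing more can be done
None
the job is handed in; nothing more can be done
```

I took the gauge from the chest and lowered its eye over the post. I drew it towards the cleat until the eye bore on the post at about 3–4 N, with the rod about 3 mm out. After holding there for just over a second, I drew on slowly to the mark and handed in at about 20.6 s, still holding it by the tube.

**Rod at the mark:** the rod is about 40 mm out. The average pull was 12.8 N against the expected 13 N, which gives about 39 mm. Tool travel from first contact gives 39.9 mm, and the distance between post and tube gives about 39.8 mm. I did not read the groove itself at the tube's mouth, because the camera pictures were too coarse.

**Hold and alignment:**
- **In line and level:** the tool is within 0.01 rad of the board's line and of level.
- **Height:** the tube centre is about 50 mm above the step, and the eye is about 20 mm below the post's top. Both are worked out from the tool pose, not measured on the gauge.
- **Grip:** wrist pictures taken at the pause and near the mark showed no visible slip.

**Other tools:** I did not go near the other half of the chest and took no separate check of it at the end. No check failed. Single force readings scattered by about 1 N, so I used the average of 30.

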